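# Shut the draught cover and tare the balance

## Task

Get the laboratory balance ready to weigh into its empty dish. With the fingertips, gently push the clear draught cover fully shut by its upright tab; only then gently press the long bar-shaped key well down, let it spring back up and withdraw. Leave the round key, the square key, the dish on the pan and everything else on the bench alone.

Things in the scene. Friction and masses are not known exactly. Their poses are not given: they have to be found in the camera images.
- balance: White balance, fixed, 280 (x) x 220 (y) mm, deck 50 mm above the bench; origin under its centre on the bench, x to its back, y to its left seen from the robot, z up. Keys on the front deck. Clear draught box 150 x 150 mm at x = 55, y = 0, with two runners along y on top (109 mm above the bench) reaching y = 170 mm. Three key places at x = -105, y = -62, 0, 62 mm.
- cover (a joint): Opening of the clear sliding draught cover on top of the draught box, in m: 0 fully shut (against a hard stop), 0.085 fully open; it slides to the balance's +y as it opens. It stays where it is left; sliding takes about 1.5 N.
- cover_tab (a point): Foot of the cover's upright grey tab, mid-tab, at the panel's top (114 mm above the bench); moves with the cover, axes as the balance's. Tab 44 (x) x 12 (y) mm, rising 24 mm above this point. Panel 152 x 150 mm, 4 mm thick, goes on 25 mm past this point to +y. Shut: x = 40, y = 50 mm in the balance frame. To shut, push the tab's +y face towards -y.
- bar_key (a joint): Travel of the long bar-shaped key (the tare key), in m: 0 up, 0.008 fully down. Spring: about 1.5 N to start, 5.5 N at the bottom, then a hard stop.
- bar_key_top (a point): Light grey key on the balance's front deck, in a black bezel 36 x 54 mm; which of the three keys is in which place changes. This one is the long bar: 18 (x) x 46 (y) mm. Point: centre of its top face, at rest 68 mm above the bench and 14 mm above its bezel; z up, axes as the balance's.
- round_key (a joint): Travel of the round key, in m: 0 up, 0.008 fully down; same spring. Leave alone.
- round_key_top (a point): Light grey key on the balance's front deck, in a black bezel 36 x 54 mm; which of the three keys is in which place changes. This one is round, 22 mm across. Leave alone. Point: centre of its top face, at rest 68 mm above the bench and 14 mm above its bezel; z up, axes as the balance's.
- square_key (a joint): Travel of the square key, in m: 0 up, 0.008 fully down; same spring. Leave alone.
- square_key_top (a point): Light grey key on the balance's front deck, in a black bezel 36 x 54 mm; which of the three keys is in which place changes. This one is square, 21 x 21 mm. Leave alone. Point: centre of its top face, at rest 68 mm above the bench and 14 mm above its bezel; z up, axes as the balance's.
- dish: Empty aluminium weighing dish, 56 mm across, 14 mm high, loose on the pan inside the draught box. Origin under its centre. Leave alone.
- weight: Small steel calibration weight with a knob, 22 mm across, 31 mm high, standing loose on the balance's deck between the keys and the draught box, towards the right. Origin under its centre. Leave alone.
- beaker: Glass beaker, 70 mm across, 90 mm high, on the bench to the right of the balance. Origin under its centre. Leave alone.
- bottle: Clear bottle with an orange cap, 68 mm across, 140 mm high, on the bench to the right of the balance. Origin under its centre. Leave alone.
- spatula: Thin steel double-ended laboratory spatula, 185 mm long, lying in front of the balance. Origin under its middle. Leave alone.
- petri: Shut clear petri dish, 90 mm across, 16 mm high, lying to the left of the balance. Origin under its centre. Leave alone.
- calculator: White calculator, 130 x 70 x 14 mm, lying on the left of the bench. Origin under its centre. Leave alone.
- jar: Amber jar, 56 mm across, 70 mm high, on the left of the bench. Origin under its centre. Leave alone.

How it is judged (in metres and radians):
On the way, in this order (a step that is already met when the one before it is completed fails the run):
1. the draught cover is fully shut (value of joint cover below 0.004 m and value of joint bar_key below 0.001 m), for 0.2 s.
2. the bar key is pressed well down (4 of its 8 mm) by the fingers while the cover is shut (value of joint bar_key above 0.004 m and value of joint cover below 0.004 m and contact force between the fingers and bar_key above 0.5 N), for 0.05 s.
At the end, for the whole second after the job is handed in: The cover is shut to within 4 mm, all three keys are back up (within 1 mm), and the dish (within 6 mm) and all other loose things (within 12 mm) are upright, at rest, where they stood (all of step 1 and value of joint each of round_key, square_key below 0.001 m and not (distance of dish from where it was at the start of the episode above 0.006 m) and not (distance of weight from where it was at the start of the episode above 0.012 m) and not (distance of beaker from where it was at the start of the episode above 0.012 m) and not (distance of bottle from where it was at the start of the episode above 0.012 m) and not (distance of spatula from where it was at the start of the episode above 0.012 m) and not (distance of petri from where it was at the start of the episode above 0.012 m) and not (distance of calculator from where it was at the start of the episode above 0.012 m) and not (distance of jar from where it was at the start of the episode above 0.012 m) and angle between each of dish, weight, beaker, bottle, spatula, petri, calculator, jar's own z axis and vertical below 0.15 rad and linear speed of each of dish, weight, beaker, bottle, spatula, petri, calculator, jar below 0.02 m/s); the robot touches nothing.
It fails at once if the bar key is pressed before the cover is shut (value of joint bar_key above 0.002 m and not (value of joint cover below 0.006 m)).
It fails at once if the round or the square key is pressed (value of joint any of round_key, square_key above 0.0015 m).
It fails at once if the bar key is pressed hard (over 20 N) or the cover pushed hard (over 25 N) (contact force between anything else and bar_key above 20 N or contact force between anything else and cover above 25 N).
It fails at once if the dish on the pan is disturbed (moved over 6 mm) (distance of dish from where it was at the start of the episode above 0.006 m).
It fails at once if another loose thing is pushed, lifted or carried (moved over 12 mm) (distance of any of weight, beaker, bottle, spatula, petri, calculator, jar from where it was at the start of the episode above 0.012 m).
It also fails if it takes over 45 s, if anything falls off the work surface, if the arm or the gripper's body presses on something with over 40 N, if the wrist force passes 120 N, or if a joint passes its speed limit or range.

## Robot

A 6-joint arm with a two-finger parallel gripper is mounted at the origin on the work surface. World frame = base frame: x ahead of the robot, y to its left, z up, the work surface at z = 0. Lengths are in mm, angles in degrees, forces in N, time in s.
With the tool pointing down it reaches from about 300 to 850 mm from the base axis. Payload 4.2 kg.
Tool frame: the origin (TCP) lies midway between the tips of the shut fingers; the grasp point (between the pads) lies env.hold_point_z behind it (env.hold_point_z is the distance from the TCP to the grasp point, in mm); z points along the fingers, y is the line along which they close (so a half turn about z gives the same grasp; the last joint's range is limited). The gripper opens to 91 mm and grips with 3 to 60 N. Pads are 32 mm wide; open, the fingers measure 118 mm over their backs; the gripper's body (76 mm by 178 mm) begins 60 mm behind the grasp point.
Start: joints at [70.818, 18.312, 89.639, -0, 72.044, -1.146], TCP at [178.038, 546.759, 213.976] pointing down, gripper open.
Joint ranges: [-177.97, 177.97], [-48.28, 115.42], [12.27, 149.76], [-77.06, 257.06], [2.81, 150.46], [-146.56, 146.56]. Speed limits (degrees/s): [147.25, 147.25, 180, 180, 180, 180].

## Interface

Orientations are given as [roll, pitch, yaw] about the fixed x, y, z axes, in that order (R = Rz(yaw) Ry(pitch) Rx(roll)).
In Python, from workcell import env, viewer, spotter gives the robot as it stands.
- The arm moves only by the tool apply_moves, never from a script. Its arguments are lists of equal length, an entry for each row: "delta_pos": the shift along the world's x, y, z normalised to -1 to 1, where 1 is 120 mm, a list of three; "rot": the turn, a rotation vector about the world's x, y, z normalised to -1 to 1, where 1 is 1.5 rad, a list of three; "hand": the opening, from 0 (shut) to 1 (fully open). A call has 1 to 10 rows; each row is the pose to reach, as a shift and turn from the pose commanded when the call began; what a row does not reach only later rows make up. A row lasts 1/12 s, in which the tool goes at most 41.7 mm and 7.16 degrees, less where a joint would pass 70% of its speed; a pose out of reach is approached as far as the arm can. A call with a number of a shift or a turn outside -1 to 1 is refused whole. A call with a gripper value outside its range is refused whole. The fingers move at their own pace and stop on an object; "newtons" is the grip in N (left out, the last holds). Time passes only in rows, so rows that repeat a pose let the fingers close. It gives the time, the measured TCP pose, the force, the opening and the grip force at its end, in the units of the state.
- env.state(): the state, without advancing time (a new reading comes with each control period).
- viewer.grab_frame(name): name is "scene" or "side" or "wrist"; returns a dict with "pixels" (384x512x3 uint8, red, green, blue), "camera_matrix" (3x3 intrinsics, pixels), "R" (3x3) and "t" (3): a world point X has camera coordinates R X + t; the wrist camera has in their place "mount" (4x4, takes a point from camera to tool coordinates, whose origin is the TCP and whose axes are the flange's). Camera axes: x right, y down, z forward; pixel columns grow to the right and rows downward; lengths in mm; the calibration is good to about 2 mm. A picture is of the moment at which its call begins: read the wrist's pose just before it. There is no depth.
- env.job_done(): hands the job in; it is judged then, once.
Trained networks look in a picture, given as the dict that the camera call returned (one of the last four; its "shot" number tells which), for a name from the list of things; names that differ only in an ending like _2 or _b are one class to them, and where a whole thing is asked for, a point or a joint stands for the part that bears it (a point fixed in the world has none). Each returns a list of dicts, best first, with "score" (0 to 1); they miss things now and then, are a little off and sometimes report something else, mostly with a low value. They report only what shows in the picture. A call takes as long as a camera call.
- spotter.trace(picture, query): "mask" (384x512 bool, what is visible of it) and "box" ([centre column, centre row, width, height] in pixels, round what is visible of it).
- spotter.landmark_of(picture, query): "position" ([column, row] in pixels: a listed point, or the origin of a listed thing).
The state is a dict: "time_s": time; "qpos": joint angles; "qvel": joint speeds; "effort": joint torques, N m; "ee_pos": TCP position; "ee_rot": TCP orientation; "force": force on the tool from outside, world axes, zero at the start; "torque": the same for the moment, N m; "gripper_width": finger opening in mm; "gripper_force": force on a finger pad.
Only numpy, scipy, OpenCV 4.12 (cv2) and the standard library are available. Lean on these libraries where they do the work, as an engineer would, in place of code of your own. Each camera call takes 0.05 s, during which the arm holds its last target. There are 200 camera calls.

## Working session

There is one attempt and no reset: what is moved stays moved. The work goes in short steps, Python scripts to look and compute and a tool call to move; the robot and the scene stay as the last step left them, time stands still between calls to the robot, and variables do not carry over. Pictures are saved under pics/ and viewed, at most 10 in all, crops included, and the job is handed in when it is done.

Besides the shell and the picture viewer there is one more tool, called after "Call:" as a command line: name --argument value ..., lists and objects as JSON in quotes. apply_moves: Moves the arm, as the interface text tells. Its arguments: {"type":"object","properties":{"delta_pos":{"type":"array"},"rot":{"type":"array"},"hand":{"type":"array"},"newtons":{"type":"number"}},"required":["delta_pos","rot","hand"]}

```bash
mkdir -p pics; cat > h.py <<'E'
import numpy as np, cv2
from scipy.spatial.transform import Rotation as Ro
from workcell import env, viewer, spotter
def ray(p,px):
    K=p["camera_matrix"]; d=np.linalg.inv(K)@[px[0],px[1],1]
    R=np.array(p["R"]); t=np.array(p["t"]); return -R.T@t, R.T@d
def at_z(p,px,z):
    c,d=ray(p,px); return c+d*(z-c[2])/d[2]
def proj(p,X):
    x=np.array(p["R"])@X+np.array(p["t"]); u=p["camera_matrix"]@x; return u[:2]/u[2]
E
python3 - <<'E'
from h import *
s=env.state(); print(s["time_s"],s["ee_pos"],s["ee_rot"],s["gripper_width"],env.hold_point_z)
ims=[]
for n in ["scene","side"]:
    p=viewer.grab_frame(n); ims.append(p["pixels"])
    print(n, "cam at", np.round(-np.array(p["R"]).T@p["t"]))
    for q,z in [("balance",0),("cover_tab",114),("bar_key_top",68),("round_key_top",68),("square_key_top",68),("weight",50),("dish",55),("petri",0),("jar",0),("calculator",0),("beaker",0),("bottle",0),("spatula",0)]:
        for r in spotter.landmark_of(p,q)[:2]:
            print(q, round(r["score"],2), np.round(r["position"]), np.round(at_z(p,r["position"],z),1))
for i,n in zip(ims,["scene","side"]): cv2.imwrite(f"pics/{n}0.png",cv2.resize(i[:,:,::-1],(800,600),interpolation=cv2.INTER_CUBIC))
E
```

```text
0.0 [177.87556805 546.25933943 213.11300401] [-1.79897002e+02 -1.19971633e-03  1.61962457e+02] 91.18817060345069 18.8
scene cam at [1321. -304.  907.]
balance 0.7 [253. 229.] [591.3   5.5   0. ]
balance 0.61 [341. 229.] [694.5 214.3   0. ]
cover_tab 0.57 [303. 204.] [663. 110. 114.]
bar_key_top 0.64 [302. 204.] [625.9 132.   68. ]
bar_key_top 0.48 [244. 187.] [498.3  23.   68. ]
round_key_top 0.52 [217. 191.] [481.6 -46.4  68. ]
square_key_top 0.58 [268. 179.] [500.4  94.3  68. ]
weight 0.56 [216. 213.] [539.1 -73.3  50. ]
dish 0.53 [255. 234.] [652.6 -16.3  55. ]
petri 0.8 [342. 227.] [691. 219.   0.]
petri 0.24 [222. 191.] [421.4 -13.7   0. ]
jar 0.71 [374. 181.] [580.5 401.9   0. ]
calculator 0.89 [332. 150.] [402.2 369.3   0. ]
beaker 0.61 [302. 204.] [567.3 168.3   0. ]
bottle 0.76 [147. 236.] [ 489.4 -254.3    0. ]
spatula 0.51 [245. 180.] [408.7  64.   -0. ]
side cam at [  83. -513.  975.]
balance 0.78 [280. 214.] [593.   -6.5   0. ]
cover_tab 0.78 [276. 150.] [660.7  97.4 114. ]
cover_tab 0.63 [208. 234.] [372.7  -8.4 114. ]
bar_key_top 0.64 [243. 210.] [495.2  23.5  68. ]
round_key_top 0.55 [255. 229.] [484.5 -38.6  68. ]
round_key_top 0.38 [278. 214.] [553.8 -39.4  68. ]
square_key_top 0.56 [236. 190.] [521.3  85.7  68. ]
square_key_top 0.26 [256. 226.] [489.8 -33.9  68. ]
weight 0.63 [283. 231.] [540.2 -75.2  50. ]
dish 0.81 [301. 190.] [657.8 -10.5  55. ]
petri 0.64 [256. 150.] [692.9 215.   -0. ]
jar 0.86 [194. 130.] [593.9 397.2   0. ]
calculator 0.68 [145. 166.] [401.4 360.2   0. ]
calculator 0.18 [333. 266.] [ 594.7 -203.3    0. ]
beaker 0.81 [332. 266.] [ 593.9 -201.7    0. ]
bottle 0.68 [315. 303.] [ 494.6 -246.     0. ]
bottle 0.55 [301. 190.] [693.9  21.    0. ]
spatula 0.73 [209. 232.] [416.   62.8   0. ]
spatula 0.35 [315. 304.] [ 492.4 -248.3    0. ]
```

View pics/side0.png

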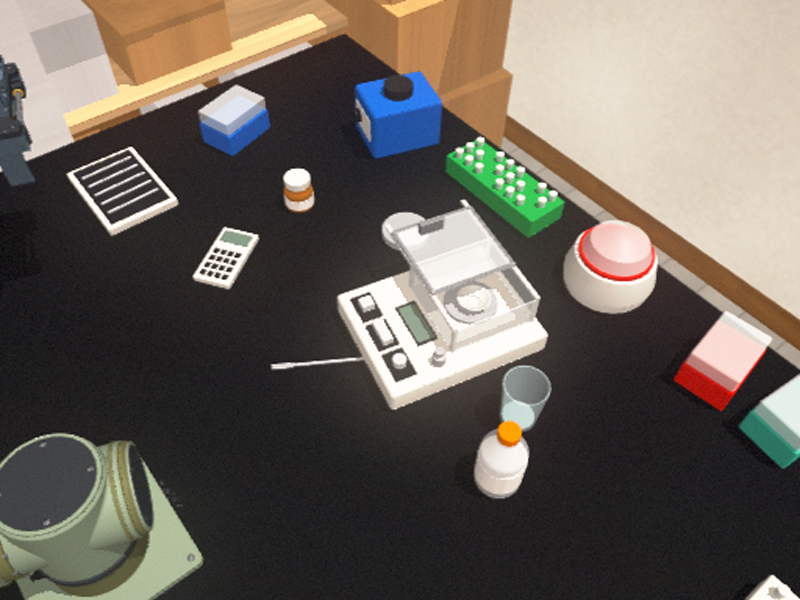

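View pics/scene0.png

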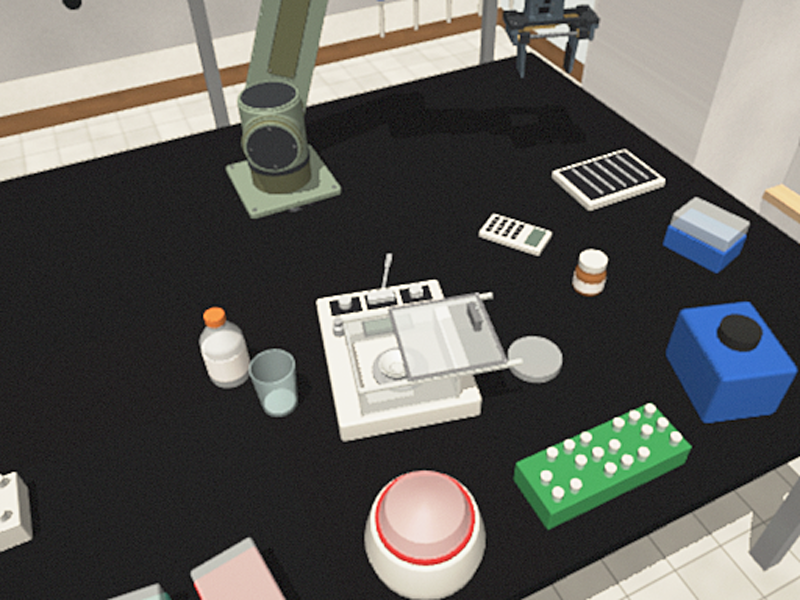

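Side view: cover open to the left, with its grey tab at about (430,227) on the 800-px picture. The keys are square (366,300), bar (383,332) and round (399,362). The scene view agrees: tab at (475,316), bar key in the middle. Next I'll fit the balance pose and check it with an overlay.

```bash
cat > fit.py <<'E'
from h import *
from scipy.optimize import least_squares
P={n:viewer.grab_frame(n) for n in ["scene","side"]}
L={"balance":(0,0,0),"bar_key_top":(-105,0,68),"round_key_top":(-105,-62,68),"square_key_top":(-105,62,68),"cover_tab":None}
guess=lambda v,l: np.array([v[0],v[1],0])+Ro.from_euler('z',v[2]).apply(l)
v0=np.array([592,0,-0.23,0.07*1000])
obs=[]
for n,p in P.items():
    for q,l in L.items():
        for r in spotter.landmark_of(p,q)[:3]:
            e=np.linalg.norm(proj(p,guess(v0,l or (40,50+v0[3],114)))-r["position"])
            if e<14: obs.append((p,l,r["position"])); print(n,q,round(r["score"],2),round(e,1)); break
# corners read off by eye in the 800-px side picture: deck front-left, tab seen at top
f=lambda v: np.concatenate([proj(p,guess(v,l or (40,50+v[3],114)))-u for p,l,u in obs])
s=least_squares(f,v0,loss="soft_l1",f_scale=2); v=s.x
print("pose",np.round(v[:2],1),"yaw",np.degrees(v[2]).round(1),"open",v[3].round(1)); print(np.round(f(v).reshape(-1,2),1).tolist())
np.save("v.npy",v)
def overlay(v,tag):
    out=[]
    for n,p in P.items():
        S=5; c=proj(p,guess(v,(0,20,60))).astype(int); x0,y0=c[0]-80,c[1]-57
        im=cv2.resize(p["pixels"][y0:y0+115,x0:x0+160,::-1],None,fx=S,fy=S,interpolation=cv2.INTER_CUBIC)
        def box(cx,cy,wx,wy,z,col):
            pts=[((proj(p,guess(v,(cx+a*wx/2,cy+b*wy/2,z)))-[x0,y0]+.5)*S).astype(int) for a,b in [(-1,-1),(1,-1),(1,1),(-1,1)]]
            cv2.polylines(im,[np.array(pts)],True,col,1)
        box(0,0,280,220,50,(0,0,255)); box(55,0,150,150,109,(0,255,0))
        for y in(-62,0,62): box(-105,y,36,54,54,(255,0,255))
        box(-105,0,18,46,68,(0,200,255)); o=v[3]
        box(40,50+o,44,12,114,(255,0,0)); box(40,50+o,44,12,138,(255,100,0)); box(55,o,152,150,114,(255,255,0))
        cv2.imwrite(f"pics/ov_{n}_{tag}.png",im)
if __name__=="__main__": overlay(v,"a")
E
python3 fit.py
```

```text
scene bar_key_top 0.69 2.1
scene round_key_top 0.44 3.4
scene square_key_top 0.42 1.6
scene cover_tab 0.64 1.9
side balance 0.63 2.6
side bar_key_top 0.63 2.8
side square_key_top 0.54 6.7
side cover_tab 0.56 2.5
pose [597.   -1.6] yaw -14.1 open 71.1
[[-0.7, -0.1], [1.0, -2.4], [0.9, -0.2], [-0.6, 0.9], [0.2, -2.6], [1.8, 1.6], [-2.1, 4.1], [0.6, -2.5]]
```

View pics/ov_side_a.png

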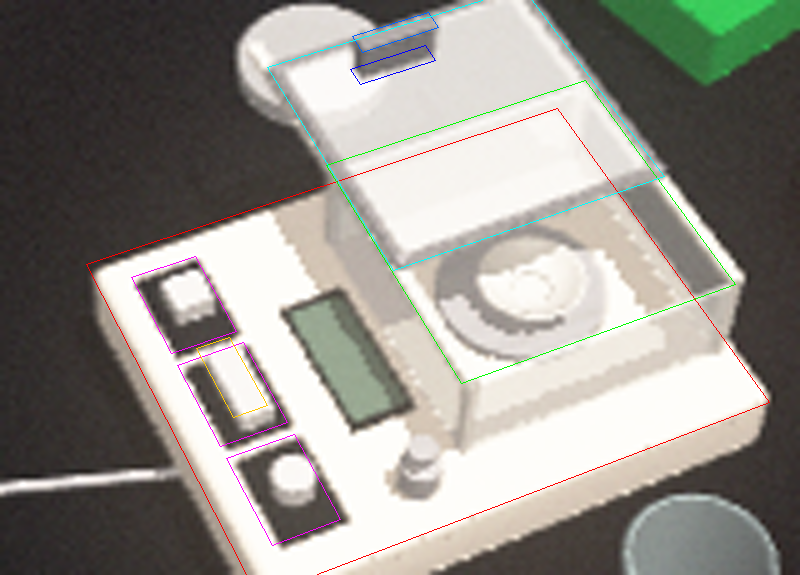

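View pics/ov_scene_a.png

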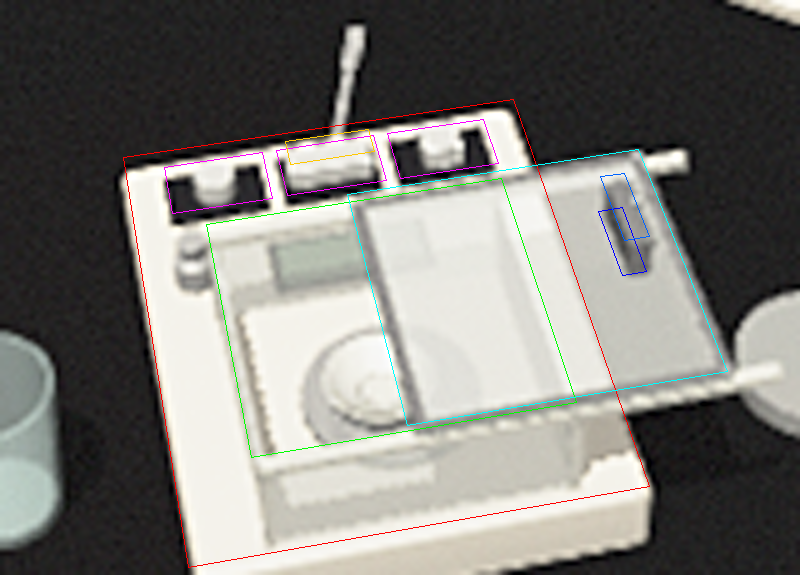

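The overlay fits within 1–2 px in both views, with the bar key in the middle place and the cover about 71 mm open. Next I'll work out the waypoints.

```bash
python3 - <<'E'
from h import *
v=np.load("v.npy"); v[0]+=1.5
g=lambda l: np.array([v[0],v[1],0])+Ro.from_euler('z',v[2]).apply(l)
s=env.state(); T=s["ee_pos"]
for n,l in [("approach",(40,158,122)),("touch",(40,141,122)),("shut",(40,69.5,122)),("key",(-105,0,78))]:
    X=g(l); print(n,X.round(1),"d/120",((X-T)/120).round(3))
R=Ro.from_euler('xyz',s["ee_rot"],degrees=True).as_matrix(); print(R[:,1], "y dir", g((0,1,0))-g((0,0,0)))
E
```

```text
approach [675.9 141.9 122. ] d/120 [ 4.148 -3.374 -0.767]
touch [671.7 125.4 122. ] d/120 [ 4.114 -3.511 -0.767]
shut [654.2  56.1 122. ] d/120 [ 3.968 -4.089 -0.767]
key [496.7  24.1  78. ] d/120 [ 2.655 -4.356 -1.133]
[3.09594442e-01 9.50868690e-01 1.22054088e-04] y dir [0.24425097 0.96971205 0.        ]
```

Call:
apply_moves --delta_pos '[[1,-0.8,0],[1,-0.8,0],[1,-0.8,0],[1,-0.8,0],[1,-0.8,0]]' --rot '[[0,0,0.045],[0,0,0.045],[0,0,0.045],[0,0,0.045],[0,0,0.045]]' --hand '[0,0,0,0,0]'

```text
time_s: 2.42
ee_pos: [301.6, 447.6, 214.1]
ee_rot: [-179.9, 0.1, 165.6]
force: [0.1, 0.1, -0.8]
gripper_width: 60.4
gripper_force: 0.0
```

Call:
apply_moves --delta_pos '[[1,-0.8,0],[1,-0.8,0],[1,-0.8,0],[1,-0.8,0],[1,-0.8,0]]' --rot '[[0,0,0],[0,0,0],[0,0,0],[0,0,0],[0,0,0]]' --hand '[0,0,0,0,0]'

```text
time_s: 2.83
ee_pos: [421.6, 352.1, 214.0]
ee_rot: [-180.0, 0.1, 165.6]
force: [-0.2, -0.1, 0.8]
gripper_width: 27.4
gripper_force: 0.0
```

Call:
apply_moves --delta_pos '[[1,-0.8,0],[1,-0.8,0],[1,-0.8,0],[1,-0.8,0],[1,-0.8,0]]' --rot '[[0,0,0],[0,0,0],[0,0,0],[0,0,0],[0,0,0]]' --hand '[0,0,0,0,0]'

```text
time_s: 3.25
ee_pos: [541.6, 256.3, 213.5]
ee_rot: [-180.0, 0.1, 165.6]
force: [0.3, 0.6, -0.1]
gripper_width: -0.0
gripper_force: 0.0
```

Call:
apply_moves --delta_pos '[[1,-0.8,0],[1,-0.8,0],[1,-0.8,0],[1,-0.8,0],[1,-0.8,0],[1,-0.8,0]]' --rot '[[0,0,0],[0,0,0],[0,0,0],[0,0,0],[0,0,0],[0,0,0]]' --hand '[0,0,0,0,0,0]'

```text
time_s: 3.75
ee_pos: [658.1, 163.2, 213.1]
ee_rot: [180.0, -0.1, 165.7]
force: [-0.9, 1.6, -0.5]
gripper_width: 0.7
gripper_force: 0.0
```

Call:
apply_moves --delta_pos '[[0.15,-0.15,-0.2],[0.15,-0.15,-0.4],[0.15,-0.15,-0.55],[0.15,-0.15,-0.55],[0.15,-0.15,-0.55]]' --rot '[[0,0,0],[0,0,0],[0,0,0],[0,0,0],[0,0,0]]' --hand '[0,0,0,0,0]'

```text
time_s: 4.17
ee_pos: [674.4, 146.5, 147.5]
ee_rot: [-180.0, -0.1, 165.9]
force: [0.5, 0.2, 0.3]
gripper_width: 0.3
gripper_force: 0.0
```

```bash
python3 - <<'E'
from h import *
p={n:viewer.grab_frame(n)["pixels"] for n in ["wrist","side","scene"]}
im=[cv2.resize(p["wrist"],(400,300)),cv2.resize(p["side"][80:200,210:370],(400,300),interpolation=cv2.INTER_CUBIC),cv2.resize(p["scene"][110:230,220:380],(400,300),interpolation=cv2.INTER_CUBIC)]
im.append(im[0]*0)
cv2.imwrite("pics/b.png",np.vstack([np.hstack(im[:2]),np.hstack(im[2:])])[:,:,::-1])
E
```

```text
(no output)
```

View pics/b.png

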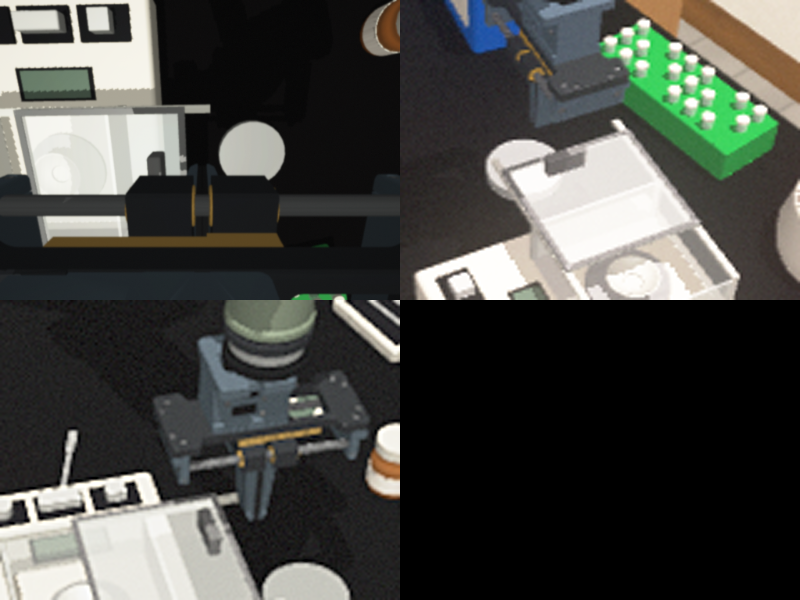

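```bash
python3 - <<'E'
from h import *
T=env.state()["ee_pos"]
for n,(x0,y0,ox,oy) in dict(side=(210,80,400,0),scene=(220,110,0,300)).items():
    p=viewer.grab_frame(n)
    for X in (T,T+[0,0,50]): print(n,((proj(p,X)-[x0,y0])*2.5+[ox,oy]).round())
E
```

```text
side [548. 118.]
side [550.  82.]
scene [249. 504.]
scene [253. 466.]
```

The projected TCP agrees with the side view, and the tab is just to the fingers' right, so I'll descend beside it.

Call:
apply_moves --delta_pos '[[0,0,-0.1],[0,0,-0.2],[0,0,-0.2],[0,0,-0.2]]' --rot '[[0,0,0],[0,0,0],[0,0,0],[0,0,0]]' --hand '[0,0,0,0]'

```text
time_s: 4.75
ee_pos: [675.0, 144.5, 122.1]
ee_rot: [-179.9, -0.2, 165.8]
force: [0.0, -0.3, 0.1]
gripper_width: 0.5
gripper_force: 0.0
```

Call:
apply_moves --delta_pos '[[-0.01,-0.04,0],[-0.02,-0.08,0],[-0.03,-0.12,0],[-0.04,-0.16,0],[-0.05,-0.2,0],[-0.06,-0.24,0],[-0.07,-0.28,0],[-0.08,-0.32,0]]' --rot '[[0,0,0],[0,0,0],[0,0,0],[0,0,0],[0,0,0],[0,0,0],[0,0,0],[0,0,0]]' --hand '[0,0,0,0,0,0,0,0]'

```text
time_s: 5.42
ee_pos: [666.8, 106.1, 124.3]
ee_rot: [179.9, 0.1, 165.8]
force: [0.8, 1.7, 1.0]
gripper_width: 0.4
gripper_force: 0.9
```

Call:
apply_moves --delta_pos '[[-0.01,-0.04,0],[-0.02,-0.08,0],[-0.03,-0.12,0],[-0.04,-0.16,0],[-0.05,-0.2,0],[-0.06,-0.24,0],[-0.07,-0.28,0],[-0.08,-0.32,0]]' --rot '[[0,0,0],[0,0,0],[0,0,0],[0,0,0],[0,0,0],[0,0,0],[0,0,0],[0,0,0]]' --hand '[0,0,0,0,0,0,0,0]'

```text
time_s: 6.08
ee_pos: [656.7, 67.5, 123.9]
ee_rot: [180.0, -0.0, 165.8]
force: [1.5, 1.5, 0.8]
gripper_width: 0.1
gripper_force: 0.9
```

```bash
python3 - <<'E'
from h import *
s=env.state(); print(s["ee_pos"],s["force"])
p=viewer.grab_frame("side")["pixels"]; w=viewer.grab_frame("wrist")["pixels"]
cv2.imwrite("pics/c.png",np.hstack([cv2.resize(p[100:250,210:370],(400,375),interpolation=cv2.INTER_CUBIC),cv2.resize(w,(400,375))])[:,:,::-1])
E
```

```text
[656.69795307  67.47650128 123.94824671] [1.50493051 1.484805   0.75427505]
```

View pics/c.png

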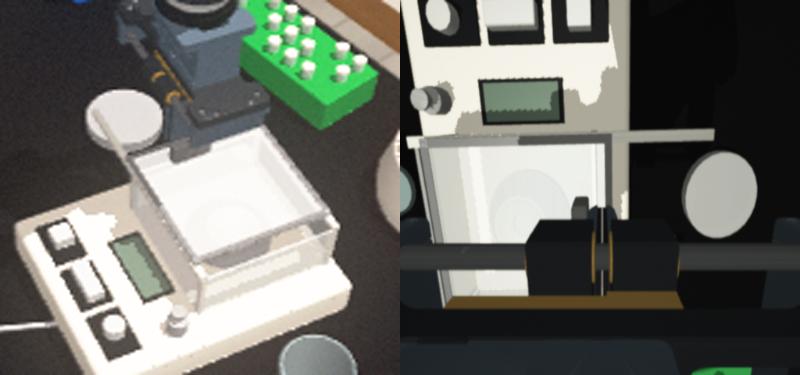

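The cover is nearly shut, with about 11 mm to go: its edge is at (215,255) in the crop and the fingers are on the tab at (180,150). I'll move on in small steps and watch the force.

Call:
apply_moves --delta_pos '[[-0.005,-0.02,0],[-0.01,-0.04,0],[-0.015,-0.06,0],[-0.015,-0.06,0]]' --rot '[[0,0,0],[0,0,0],[0,0,0],[0,0,0]]' --hand '[0,0,0,0]'

```text
time_s: 6.52
ee_pos: [654.6, 60.4, 123.8]
ee_rot: [-180.0, -0.1, 165.8]
force: [0.5, 0.4, 0.5]
gripper_width: 0.6
gripper_force: 0.2
```

Call:
apply_moves --delta_pos '[[-0.002,-0.008,0],[-0.004,-0.016,0],[-0.004,-0.016,0]]' --rot '[[0,0,0],[0,0,0],[0,0,0]]' --hand '[0,0,0]'

```text
time_s: 6.77
ee_pos: [654.2, 58.8, 123.8]
ee_rot: [-180.0, -0.0, 165.8]
force: [-1.0, 0.6, -1.6]
gripper_width: 0.6
gripper_force: 0.5
```

Continuing in 1 mm steps until the force rises.

Call:
apply_moves --delta_pos '[[-0.002,-0.008,0],[-0.004,-0.016,0],[-0.004,-0.016,0]]' --rot '[[0,0,0],[0,0,0],[0,0,0]]' --hand '[0,0,0]'

```text
time_s: 7.02
ee_pos: [653.8, 56.8, 123.8]
ee_rot: [-180.0, -0.0, 165.8]
force: [0.5, 1.5, 0.4]
gripper_width: 0.1
gripper_force: 0.5
```

Call:
apply_moves --delta_pos '[[-0.002,-0.008,0],[-0.002,-0.008,0],[-0.002,-0.008,0]]' --rot '[[0,0,0],[0,0,0],[0,0,0]]' --hand '[0,0,0]'

```text
time_s: 7.27
ee_pos: [653.8, 55.8, 124.0]
ee_rot: [-180.0, 0.0, 165.8]
force: [-0.9, -0.2, -0.2]
gripper_width: 0.2
gripper_force: 0.5
```

Call:
apply_moves --delta_pos '[[-0.002,-0.008,0],[-0.002,-0.008,0],[-0.002,-0.008,0]]' --rot '[[0,0,0],[0,0,0],[0,0,0]]' --hand '[0,0,0]'

```text
time_s: 7.52
ee_pos: [653.6, 54.9, 124.0]
ee_rot: [180.0, 0.0, 165.8]
force: [-0.2, 0.5, -1.2]
gripper_width: 0.3
gripper_force: 0.5
```

Call:
apply_moves --delta_pos '[[-0.002,-0.008,0],[-0.002,-0.008,0],[-0.002,-0.008,0]]' --rot '[[0,0,0],[0,0,0],[0,0,0]]' --hand '[0,0,0]'

```text
time_s: 7.77
ee_pos: [653.4, 53.9, 124.0]
ee_rot: [180.0, 0.0, 165.8]
force: [0.0, 0.9, -1.1]
gripper_width: 0.5
gripper_force: 0.5
```

Call:
apply_moves --delta_pos '[[-0.002,-0.008,0],[-0.004,-0.016,0],[-0.004,-0.016,0]]' --rot '[[0,0,0],[0,0,0],[0,0,0]]' --hand '[0,0,0]'

```text
time_s: 8.02
ee_pos: [653.2, 53.1, 124.0]
ee_rot: [179.9, 0.0, 165.8]
force: [0.6, 5.1, -1.8]
gripper_width: 0.8
gripper_force: 2.4
```

```bash
python3 - <<'E'
from h import *
v=np.load("v.npy"); g=lambda l: np.array([v[0],v[1],0])+Ro.from_euler('z',v[2]).apply(l)
p=viewer.grab_frame("side"); im=cv2.resize(p["pixels"][110:220,230:380],(750,550),interpolation=cv2.INTER_CUBIC)
pts=[((proj(p,g((55+a*76,b*75,114)))-[230,110]+.5)*5).astype(int) for a,b in [(-1,-1),(1,-1),(1,1),(-1,1)]]
cv2.polylines(im,[np.array(pts)],True,(0,255,255),1)
cv2.imwrite("pics/d.png",im[:,:,::-1]); 
for n in ("side","scene"):
    q=p if n=="side" else viewer.grab_frame(n)
    for r in spotter.landmark_of(q,"cover_tab")[:1]: print(n,r["score"],Ro.from_euler('z',-v[2]).apply(at_z(q,r["position"],114)-[v[0],v[1],0]))
E
```

```text
side 0.84 [ 38.56133     39.84724127 114.        ]
scene 0.78 [ 45.77814937  45.21934731 114.        ]
```

View pics/d.png

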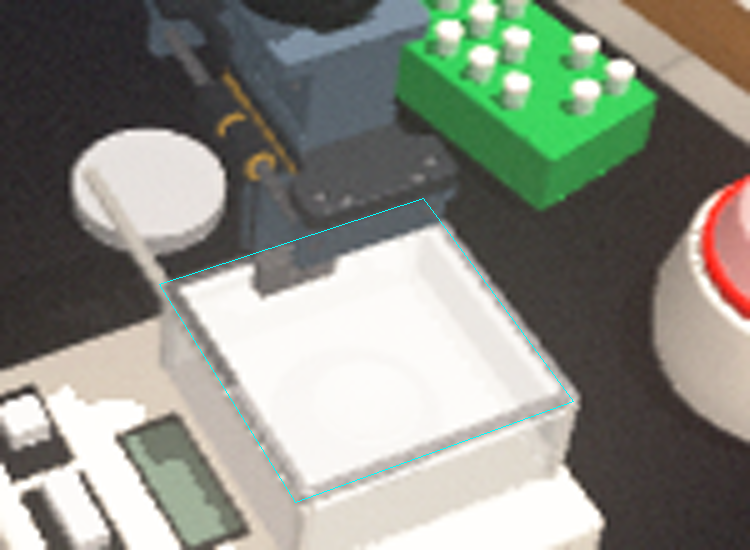

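The cover outline matches the shut position and the force rose to 5 N, so it is on its stop. One more mm to confirm, then I'll back off and rise.

Call:
apply_moves --delta_pos '[[-0.002,-0.008,0],[-0.002,-0.008,0],[-0.002,-0.008,0]]' --rot '[[0,0,0],[0,0,0],[0,0,0]]' --hand '[0,0,0]'

```text
time_s: 8.47
ee_pos: [653.2, 53.1, 124.1]
ee_rot: [179.8, 0.0, 165.8]
force: [1.4, 7.4, -0.7]
gripper_width: 0.1
gripper_force: 3.6
```

Call:
apply_moves --delta_pos '[[0.03,0.12,0],[0.03,0.12,0.2],[0.03,0.12,0.5],[0.03,0.12,0.5]]' --rot '[[0,0,0],[0,0,0],[0,0,0],[0,0,0]]' --hand '[0,0,0,0]'

```text
time_s: 8.8
ee_pos: [659.9, 65.8, 191.1]
ee_rot: [179.9, 0.7, 165.9]
force: [0.7, -0.2, 1.6]
gripper_width: 0.2
gripper_force: 0.0
```

Call:
apply_moves --delta_pos '[[-1,-0.3,0],[-1,-0.3,0],[-1,-0.3,0],[-1,-0.3,0],[-1,-0.3,0],[-1,-0.3,0]]' --rot '[[0,0,0],[0,0,0],[0,0,0],[0,0,0],[0,0,0],[0,0,0]]' --hand '[0,0,0,0,0,0]'

```text
time_s: 9.3
ee_pos: [537.3, 29.4, 184.9]
ee_rot: [180.0, 0.2, 165.8]
force: [-0.0, 0.6, -0.4]
gripper_width: 0.6
gripper_force: 0.0
```

```bash
python3 - <<'E'
from h import *
v=np.load("v.npy"); g=lambda l: np.array([v[0],v[1],0])+Ro.from_euler('z',v[2]).apply(l)
print(g((-105,0,68)))
for i in range(2):
    s=env.state(); p=viewer.grab_frame("wrist"); M=np.array(p["mount"]); R=Ro.from_euler('xyz',s["ee_rot"],degrees=True).as_matrix()
    W=np.eye(4); W[:3,:3]=R; W[:3,3]=s["ee_pos"]; W=W@M; K=p["camera_matrix"]
    for q,z in [("bar_key_top",68),("round_key_top",68),("square_key_top",68),("cover_tab",114)]:
        for r in spotter.landmark_of(p,q)[:1]:
            d=W[:3,:3]@np.linalg.inv(K)@[*r["position"],1]; X=W[:3,3]+d*(z-W[2,3])/d[2]
            print(q,round(r["score"],2),np.round(r["position"]),X.round(1))
print(s["ee_pos"])
cv2.imwrite("pics/e.png",p["pixels"][:,:,::-1])
E
```

```text
[495.15602853  24.07622955  68.        ]
bar_key_top 0.65 [241. 156.] [497.5  21.9  68. ]
round_key_top 0.97 [177. 157.] [483.5 -38.8  68. ]
square_key_top 0.55 [303. 152.] [508.5  81.6  68. ]
bar_key_top 0.84 [242. 156.] [497.1  23.5  68. ]
round_key_top 0.75 [177. 155.] [481.2 -37.7  68. ]
square_key_top 0.58 [307. 154.] [511.6  84.8  68. ]
[537.38551671  29.7557705  183.8685443 ]
```

View pics/e.png

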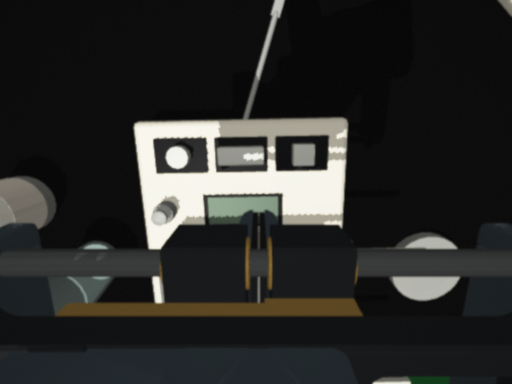

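The wrist view shows the bar key in the middle at (241,156), with round on the left and square on the right. That puts it at about (497, 22.5), in agreement with the fit, so I'll hover over it.

Call:
apply_moves --delta_pos '[[-0.33,-0.06,0],[-0.33,-0.06,-0.3],[-0.33,-0.06,-0.55],[-0.33,-0.06,-0.75],[-0.33,-0.06,-0.85],[-0.33,-0.06,-0.85],[-0.33,-0.06,-0.85]]' --rot '[[0,0,0],[0,0,0],[0,0,0],[0,0,0],[0,0,0],[0,0,0],[0,0,0]]' --hand '[0,0,0,0,0,0,0]'

```text
time_s: 10.38
ee_pos: [496.6, 22.4, 81.8]
ee_rot: [-180.0, -0.1, 165.8]
force: [0.2, -0.7, 0.7]
gripper_width: 0.4
gripper_force: 0.0
```

Call:
apply_moves --delta_pos '[[0,0,-0.025],[0,0,-0.05],[0,0,-0.075],[0,0,-0.1],[0,0,-0.1]]' --rot '[[0,0,0],[0,0,0],[0,0,0],[0,0,0],[0,0,0]]' --hand '[0,0,0,0,0]'

```text
time_s: 10.8
ee_pos: [496.4, 22.4, 69.7]
ee_rot: [-180.0, -0.0, 165.8]
force: [-0.2, -0.2, 0.6]
gripper_width: 0.6
gripper_force: 0.0
```

Call:
apply_moves --delta_pos '[[0,0,-0.012],[0,0,-0.024],[0,0,-0.036],[0,0,-0.048],[0,0,-0.048]]' --rot '[[0,0,0],[0,0,0],[0,0,0],[0,0,0],[0,0,0]]' --hand '[0,0,0,0,0]'

```text
time_s: 11.22
ee_pos: [496.9, 22.4, 64.3]
ee_rot: [180.0, 0.0, 165.8]
force: [-0.7, 0.1, 2.6]
gripper_width: 0.4
gripper_force: 1.7
```

Call:
apply_moves --delta_pos '[[0,0,-0.008],[0,0,-0.012],[0,0,-0.012]]' --rot '[[0,0,0],[0,0,0],[0,0,0]]' --hand '[0,0,0]'

```text
time_s: 11.47
ee_pos: [496.8, 22.4, 62.9]
ee_rot: [180.0, 0.0, 165.8]
force: [-0.9, 0.3, 3.8]
gripper_width: 0.3
gripper_force: 2.0
```

Call:
apply_moves --delta_pos '[[0,0,-0.007],[0,0,-0.014],[0,0,-0.014],[0,0,-0.014]]' --rot '[[0,0,0],[0,0,0],[0,0,0],[0,0,0]]' --hand '[0,0,0,0]'

```text
time_s: 11.8
ee_pos: [496.8, 22.4, 61.2]
ee_rot: [180.0, 0.0, 165.8]
force: [0.1, 0.5, 5.0]
gripper_width: 0.6
gripper_force: 2.5
```

Call:
apply_moves --delta_pos '[[0,0,0.03],[0,0,0.08],[0,0,0.2],[0,0,0.5],[0,0,0.8],[0,0,0.8],[0,0,0.8],[0,0,0.8]]' --rot '[[0,0,0],[0,0,0],[0,0,0],[0,0,0],[0,0,0],[0,0,0],[0,0,0],[0,0,0]]' --hand '[0,0,0,0,0,0,0,0]'

```text
time_s: 12.47
ee_pos: [495.7, 22.3, 156.5]
ee_rot: [-180.0, -0.1, 165.8]
force: [0.3, 0.2, -0.2]
gripper_width: 0.5
gripper_force: 0.0
```

```bash
python3 - <<'E'
from h import *
s=env.state(); print(s["ee_pos"],s["force"])
p=viewer.grab_frame("side")["pixels"]; w=viewer.grab_frame("scene")["pixels"]
cv2.imwrite("pics/f.png",np.hstack([cv2.resize(p[100:250,210:370],(400,375),interpolation=cv2.INTER_CUBIC),cv2.resize(w[130:280,180:340],(400,375),interpolation=cv2.INTER_CUBIC)])[:,:,::-1])
E
```

```text
[495.66524231  22.31935084 156.46989243] [ 0.327767    0.22812452 -0.1772746 ]
```

View pics/f.png

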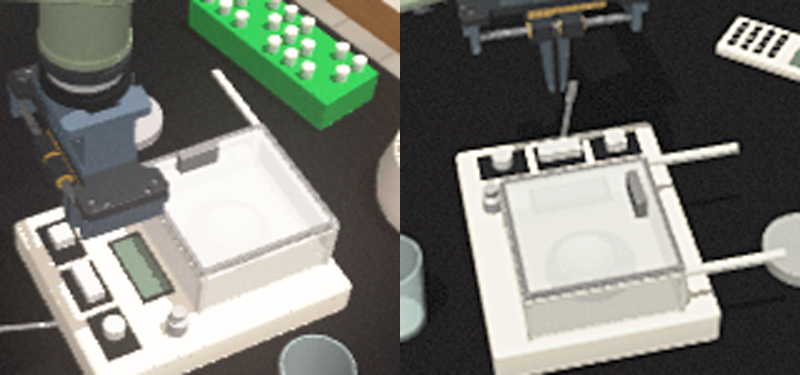

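The picture shows the cover fully shut, with its tab at (197,158), all three keys up, and the dish, weight and beaker in place. I'm handing it in.

```bash
python3 -c "
from workcell import env
print(env.job_done())"
```

```text
the job is handed in; nothing more can be done
None
```

The cover is pushed shut against its stop (about 7 N), the bar key was then pressed about 7 mm down (about 5 N) and sprang back, and the arm withdrew; I handed the job in at about 12.5 s with nothing else visibly moved, but the hand-in returned no verdict.

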